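# Close and lock the light unit's hatch

## Task

The sliding hatch on top of the microscope's light unit has been left open. Push the hatch fully shut, and then set a fingertip in the slot of the orange quarter-turn lock and turn it clockwise until it stops and the hatch is locked. Pick nothing up, leave the tray, lens cap and jar where they stand, and finish clear of everything.

Things in the scene. Friction and masses are not known exactly. Their poses are not given: they have to be found in the camera images.
- light_unit: White case fixed to the table, 210 (its x) by 400 mm (its y), flat deck 80 mm above the table; origin at the centre of its underside, z up. A grey hatch slides on the deck along the unit's y: +y shuts, -y opens. Two guide rails along y, 8 mm wide, 99 mm either side of the centre line, tops at 92 mm. Free deck behind the hatch for closed fingertips.
- panel (a joint): How far the hatch is open, m: 0 = fully shut against its end stop, 0.06 = fully open; starts 0.03 to 0.055. About 9 N slides it; it stays where it is left. A tongue under the lock drops behind a keeper in the case: the lock turns fully only with the hatch shut, and then holds it shut.
- panel_face (a point): Middle of the blue upright end face of the hatch, on its trailing (-y) side: push this face towards the unit's +y. The hatch is a 170 mm square block, so the face is 170 mm wide (along x), from 81 to 112 mm above the table; this point at 96.5 mm. Axes as the unit's; moves with the hatch. When shut, this point is at y = -10 mm in the unit's frame.
- latch_center (a point): On the turning axis of the orange lock disc, level with its top and the hatch's top, 112 mm above the table; moves with the hatch, 85 mm ahead (+y) of its blue end face. Disc 116 mm across, sunk in a round well of radius 60 mm in the hatch, ringed in aluminium. Turns with the disc: its y axis lies along the slot, x across it, z up.
- latch_slot (a point): Centre of the floor of the lock's slot, on the axis, 94 mm above the table. The straight slot, 50 mm wide between upright orange walls and 18 mm deep, runs right across the disc through its centre; black floor with a white centre line. Axes as latch_center.
- latch (a joint): Turn of the lock, rad, growing clockwise seen from above: 0 = open, slot along the unit's y (towards the red marks on the hatch); 1.571 = locked against the stop, slot along the unit's x (towards the green marks). It starts between 0 and 0.3. Friction about 0.15 N m (some 5 N of sideways push at 30 mm from the axis); it stays where it is left.
- tray_center (a point): Centre of a loose shallow blue tray of metal specimens, 110 by 150 by 22 mm high, on the table along the unit's +x side; leave alone.
- cap_center (a point): Centre of a loose black lens cap, 56 mm across and 24 mm high, on the table off the unit's +y end; leave alone.
- jar_center (a point): Centre of a loose amber jar with a white cap, 52 mm across and about 70 mm high, on the table off the unit's -y end; leave alone.

How it is judged:
On the way, in this order (a step that is already met when the one before it is completed fails the run):
1. the hatch is pushed fully shut (value of joint panel below 0.004 m), for 0.2 s.
2. the lock is turned to its stop with the hatch shut (value of joint latch above 1.4 rad and value of joint panel below 0.005 m), for 0.2 s.
At the end, for the whole second after the job is handed in: The hatch is shut to within 5 mm, the lock is turned to within 10 degrees of its stop and at rest, and the tray, cap and jar are within 20 mm of where they stood (all of step 2 and velocity of joint latch below 0.05 rad/s and distance of each of cap_center, jar_center, tray_center from where it was at the start of the episode below 0.02 m); the robot touches nothing.
It fails at once if the tray, lens cap or jar was lifted, carried or pushed away (distance of any of cap_center, jar_center, tray_center from where it was at the start of the episode above 0.03 m).
It also fails if it takes over 43 s, if anything falls off the work surface, if the arm or the gripper's body presses on something with over 40 N, if the wrist force passes 120 N, or if a joint passes its speed limit or range.

## Robot

A 6-joint arm with a two-finger parallel gripper is mounted at the origin on the work surface. World frame = base frame: x ahead of the robot, y to its left, z up, the work surface at z = 0. Lengths are in m, angles in rad, forces in N, time in s.
With the tool pointing down it reaches from about 0.3 to 0.85 m from the base axis. Payload 4.2 kg.
Tool frame: the origin (TCP) lies at the very end of the fingers, on their centre line; the grasp point (between the pads) lies 19 mm behind it; z points along the fingers, y is the direction in which the jaws open and shut (so a half turn about z gives the same grasp; the last joint's range is limited). The gripper opens to 91 mm and grips with 3 to 60 N. Pads are 32 mm wide; open, the fingers measure 118 mm over their backs; the gripper's body (76 mm by 178 mm) begins 60 mm behind the grasp point.
Start: joints at [1.15, 0.32, 1.565, -0, 1.257, -0.02], TCP at [0.224, 0.529, 0.214] pointing down, gripper open.
Joint ranges: [-3.11, 3.11], [-0.84, 2.01], [0.21, 2.61], [-1.34, 4.49], [0.05, 2.63], [-2.56, 2.56]. Speed limits (rad/s): [2.57, 2.57, 3.14, 3.14, 3.14, 3.14].

## Interface

Orientations are given as a unit quaternion [x, y, z, w].
In Python, from bench import * gives the robot as it stands.
- The arm moves only by the tool apply_moves, never from a script. Its argument "commands" is a list of rows, each an object with "linear": the shift along the world's x, y, z in units of 0.2 m (1.0 is 0.2 m), a list of three; "rotation": the turn, a rotation vector about the world's x, y, z in units of 60 degrees (1.0 is 60 degrees), a list of three. In form: [{"linear": [x, y, z], "rotation": [ax, ay, az]}, ...]. A call has 1 to 12 rows; each row is the pose to reach, as a shift and turn from the pose measured when the call began; what a row does not reach only later rows make up. A row lasts 1/10 s, in which the tool goes at most 50 mm and 8.59 degrees, less where a joint would pass 70% of its speed; a pose out of reach is approached as far as the arm can. A call with a number of a shift or a turn outside -1 to 1 is refused whole. A call with a gripper value outside its range is refused whole. "hand" is the gripper command: -1 is fully open, 1 is shut, values between are in proportion, set as the call begins (left out, the last holds). The fingers move at their own pace and stop on an object; "newtons" is the grip in N (left out, the last holds). Time passes only in rows, so rows that repeat a pose let the fingers close. It gives the time, the measured TCP pose, the force and the opening at its end, in the units of the state.
- sense(): the state, without advancing time (a new reading comes with each control period).
- grab_frame(name): name is "side" or "top" or "wrist"; returns (picture, depth): 400x640x3 uint8, red, green, blue; 400x640 float32, m along the optical axis (not along the pixel's ray), 0 where there is no reading.
- get_calibration(name): a dict with "mtx" (3x3 intrinsics, pixels), "rvec" (rotation vector, rad) and "tvec" (3), from world to camera coordinates, as OpenCV has them; the wrist camera has in their place "tool_from_camera" (4x4, takes a point from camera to tool coordinates, whose origin is the TCP and whose axes are the flange's). Camera axes: x right, y down, z forward; pixel columns grow to the right and rows downward; lengths in m; the calibration is good to about 2 mm. A picture is of the moment at which its call begins: read the wrist's pose just before it. get_calibration takes no time and is no camera call.
- finish_job(): hands the job in, once; it reports no verdict.
The state is a dict: "time": time; "qpos": joint angles; "qd": joint speeds; "joint_torque": joint torques, N m; "eef_pos": TCP position; "tool_rot": TCP orientation; "wrist_force": force on the tool from outside, world axes, zero at the start; "torque": the same for the moment, N m; "gripper_width": opening from 0.0 (shut) to 1.0 (fully open).
Only numpy, scipy, OpenCV 4.12 (cv2) and the standard library are available. Lean on these libraries where they do the work, as an engineer would, in place of code of your own. Each camera call takes 0.05 s, during which the arm holds its last target. There are 200 camera calls.

## Working session

There is one attempt and no reset: what is moved stays moved. The work goes in short steps, Python scripts to look and compute and a tool call to move; the robot and the scene stay as the last step left them, time stands still between calls to the robot, and variables do not carry over. Pictures are saved under pics/ and viewed, about 8 in all and at most 12, crops included, and the job is handed in when it is done.

Besides the shell and the picture viewer there is one more tool, called in YAML: its name, and indented under it one key for each argument. apply_moves: Moves the arm, as the interface text tells. Shifts and turns lie within -1 to 1; 1 stands for 0.2 m of shift or 60 degrees of turn. Its arguments: {"type":"object","properties":{"commands":{"type":"array","items":{"type":"object","properties":{"linear":{"type":"array","items":{"type":"number"}},"rotation":{"type":"array","items":{"type":"number"}}}}},"hand":{"type":"number"},"newtons":{"type":"number"}},"required":["commands"]}

```bash
mkdir -p pics
python3 - <<'E'
from bench import *
import cv2,numpy as np
s=sense();print(s)
for n in("top","side"):
    p,d=grab_frame(n);cv2.imwrite(f"pics/{n}0.png",p[:,:,::-1]);np.savez(f"{n}0.npz",p=p,d=d);print(n,get_calibration(n))
E
```

```text
{'time': 0.0, 'qpos': array([ 1.14998143e+00,  3.20272312e-01,  1.56569271e+00,  5.58884745e-06,
        1.25741384e+00, -2.00066881e-02]), 'qd': array([-0.00056334, -0.00096649, -0.00016646,  0.00082076,  0.00021911,
        0.00028323]), 'joint_torque': array([-6.81897618e-04, -4.12478936e+01, -2.31966662e+01,  7.25296210e-02,
        4.58408170e-02, -1.55895227e-04]), 'eef_pos': array([0.22413139, 0.5289518 , 0.21312624]), 'tool_rot': array([ 1.99066131e-01,  9.79985652e-01, -8.70917677e-04, -1.97853239e-04]), 'wrist_force': array([ 0.8133112 , -0.19415032,  0.93275452]), 'torque': array([-0.00481096,  0.0212215 ,  0.01001069]), 'gripper_width': 0.9964227566006054}
top {'mtx': array([[488.68000555,   0.        , 315.36696852],
       [  0.        , 488.68000555, 198.41862447],
       [  0.        ,   0.        ,   1.        ]]), 'rvec': array([ 2.20369518, -2.155886  ,  0.06472862]), 'tvec': array([-0.02788044,  0.60294793,  1.32584429])}
side {'mtx': array([[381.77030443,   0.        , 318.16278472],
       [  0.        , 381.77030443, 197.55615436],
       [  0.        ,   0.        ,   1.        ]]), 'rvec': array([ 2.22461981, -0.59429703,  0.23976277]), 'tvec': array([-0.55204242,  0.25519517,  0.6831329 ])}
```

View pics/top0.png

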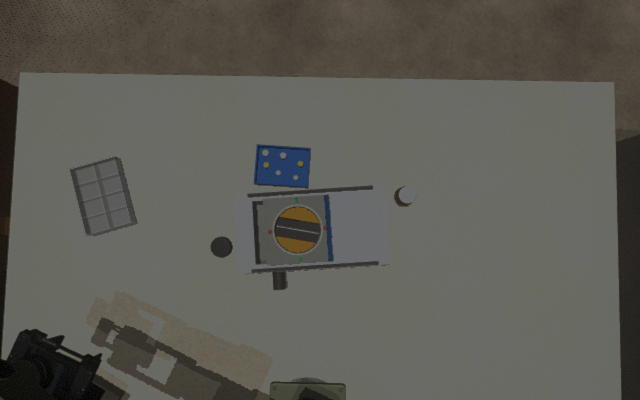

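The top view shows the unit's +y to image left. The blue hatch face is at (329,228), the lock disc at (298,230), the cap at (222,247), the jar at (405,196) and the tray at (283,166).

```bash
cat > h.py <<'E'
import cv2,numpy as np
from bench import *
def world(n,px,d):
    c=get_calibration(n);K=c["mtx"];R=cv2.Rodrigues(np.array(c["rvec"]))[0];t=np.array(c["tvec"]).ravel()
    px=np.asarray(px,float);z=np.asarray(d,float)
    P=np.c_[(px[:,0]-K[0,2])/K[0,0]*z,(px[:,1]-K[1,2])/K[1,1]*z,z]
    return (P-t)@R
def hatch(p,d,n="top"):
    v,u=np.mgrid[:400,:640];W=world(n,np.c_[u.ravel(),v.ravel()],d.ravel());hsv=cv2.cvtColor(p,cv2.COLOR_RGB2HSV).reshape(-1,3).astype(int)
    H,S,V=hsv.T;z=W[:,2];ok=d.ravel()>0
    o=ok&(H>8)&(H<28)&(S>130)&(z>.1)&(z<.13);b=ok&(H>100)&(H<125)&(S>110)&(z>.07)&(z<.13)&(abs(W[:,0]-W[o,0].mean())<.1)
    return W,o,b,u.ravel(),v.ravel()
def rect(P):
    (c,s,a)=cv2.minAreaRect(P[:,:2].astype(np.float32)*1000);return np.round(c,1),np.round(s,1),round(a,2)
E
python3 - <<'E'
from h import *
f=np.load("top0.npz");p,d=f["p"],f["d"]
W,o,b,u,v=hatch(p,d)
print("orange",o.sum(),np.median(W[o],0),cv2.minEnclosingCircle(W[o][:,:2].astype(np.float32)))
print("blue",b.sum(),W[b].mean(0),rect(W[b]),W[b][:,2].min(),W[b][:,2].max())
x,y,z=W.T
box=(abs(x-W[o,0].mean())<.2)&(abs(y-W[o,1].mean())<.35)
c=box&(z>.07)&(z<.125)&(d.ravel()>0);print("unit",c.sum(),rect(W[c]))
k=box&(z>.085)&(z<.1);
cx,cy=np.median(W[o,:2],0);ins=(np.hypot(x-cx,y-cy)<.05);
sl=ins&~o; q=W[sl][:,:2];w,V=np.linalg.eigh(np.cov(q.T));print("slot",sl.sum(),q.mean(0),V[:,1],np.median(z[sl]))
im=cv2.resize(p[170:290,210:420],None,fx=3.8,fy=3.8,interpolation=cv2.INTER_CUBIC);im=cv2.convertScaleAbs(im,alpha=1.8);cv2.imwrite("pics/c.png",im[:,:,::-1])
for n,uv in(("jar",(405,196)),("cap",(222,247)),("tray",(283,166))):
    i=uv[1]*640+uv[0];print(n,W[i])
E
```

```text
orange 759 [0.49627014 0.02866229 0.11127872] ((0.31846022605895996, 0.2662741243839264), 0.36662542819976807)
blue 235 [ 0.52285406 -0.05004474  0.11166559] (array([523.7, -49.9]), array([166.7,   9.6]), 4.95) 0.10400903504854515 0.1173902215347357
unit 11584 (array([523.2, -47.2]), array([210.5, 478.5]), 5.07)
slot 786 [0.50311618 0.02634359] [0.60782146 0.79407372] 0.09376439986243279
jar [ 0.61183159 -0.2534594   0.0660684 ]
cap [0.46428848 0.23875943 0.01945563]
tray [ 0.69482239  0.07898868 -0.00291229]
```

View pics/c.png

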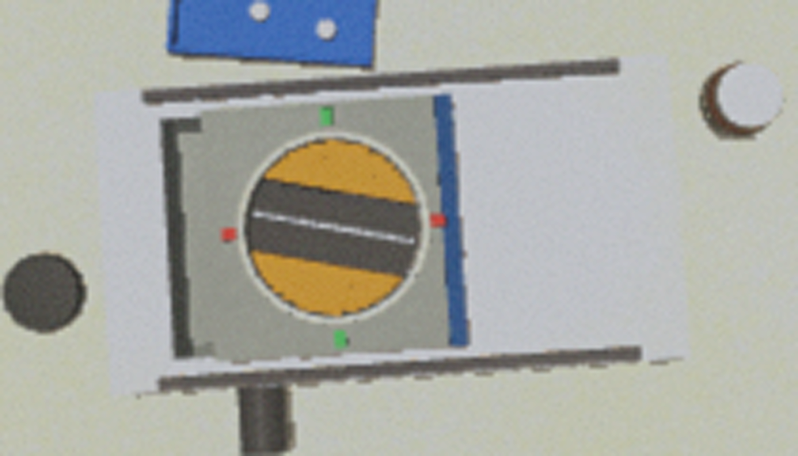

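View pics/side0.png

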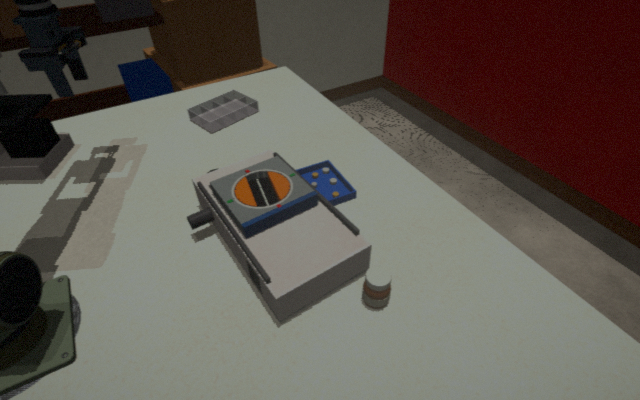

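The crop shows the red marks at (229,235) and (438,220), so the unit is yawed about +5°. The white slot line runs from (255,213) to (413,241), about 15° clockwise of the unit's y. The side view confirms the deck behind the hatch is free.

Run:
```python
from h import *
f=np.load("top0.npz");p,d=f["p"],f["d"]
W,o,b,u,v=hatch(p,d)
near=np.hypot(W[:,0]-.505,W[:,1]-.03)<.075
print("disc",cv2.minEnclosingCircle(W[o&near][:,:2].astype(np.float32)))
z=W[:,2];m=((z>.072)&(z<.12)&(d.ravel()>0)&(abs(W[:,0]-.52)<.2)&(abs(W[:,1]+.03)<.3)).reshape(400,640).astype(np.uint8)
m=cv2.morphologyEx(m,cv2.MORPH_OPEN,np.ones((9,9)));n,l,st,_=cv2.connectedComponentsWithStats(m);k=1+st[1:,4].argmax()
print("unit",rect(W[(l==k).ravel()]))
s=l*0; i=lambda x,y:[210+(x+.5)/3.8-.5,170+(y+.5)/3.8-.5]
def plane(pts,zz):
    a=world("top",pts,np.ones(len(pts)));b=world("top",pts,2*np.ones(len(pts)));return a+(b-a)*((zz-a[:,2])/(b[:,2]-a[:,2]))[:,None]
R=plane([i(229,235),i(438,220),i(327,116),i(340,340),i(333,228)],.112);print(R)
L=plane([i(255,213),i(413,241)],.094);print(L,L.mean(0))
ang=lambda a:np.degrees(np.arctan2(a[1],a[0]));print(ang(R[0]-R[1]),ang(R[2]-R[3]),ang(L[0]-L[1]))
B=W[b];print(np.polyfit(B[:,0],B[:,1],1))
```

```text
disc ((0.5166965126991272, 0.02917460910975933), 0.058257728815078735)
unit (array([523. , -45.1]), array([210.5, 328.7]), 5.07)
[[ 0.50965495  0.09876504  0.112     ]
 [ 0.52286666 -0.04179688  0.112     ]
 [ 0.59142273  0.03473571  0.112     ]
 [ 0.4410773   0.02222608  0.112     ]
 [ 0.51591933  0.02879087  0.112     ]]
[[ 0.52507669  0.08326567  0.094     ]
 [ 0.50838822 -0.0251926   0.094     ]] [0.51673246 0.02903653 0.094     ]
95.36957692174254 4.756394782141935 81.25250278203609
[ 0.08712742 -0.09559967]
```

apply_moves:
  commands:
    - {"linear": [0.5, -1, 0], "rotation": [0, 0, 0.47]}
    - {"linear": [0.5, -1, 0], "rotation": [0, 0, 0.47]}
    - {"linear": [0.5, -1, 0], "rotation": [0, 0, 0.47]}
    - {"linear": [0.5, -1, 0], "rotation": [0, 0, 0.47]}
    - {"linear": [0.5, -1, 0], "rotation": [0, 0, 0.47]}
    - {"linear": [0.5, -1, 0], "rotation": [0, 0, 0.47]}
  hand: 1
  newtons: 30

```text
time: 0.7
eef_pos: [0.3249, 0.3259, 0.213]
tool_rot: [-0.044, 0.999, -0.002, -0.0]
wrist_force: [-0.8, 0.1, -0.5]
gripper_width: 0.506
```

apply_moves:
  commands:
    - {"linear": [0.5, -1, 0], "rotation": [0, 0, 0]}
    - {"linear": [0.5, -1, 0], "rotation": [0, 0, 0]}
    - {"linear": [0.5, -1, 0], "rotation": [0, 0, 0]}
    - {"linear": [0.5, -1, 0], "rotation": [0, 0, 0]}
    - {"linear": [0.5, -1, 0], "rotation": [0, 0, 0]}
    - {"linear": [0.5, -1, 0], "rotation": [0, 0, 0]}

```text
time: 1.3
eef_pos: [0.4261, 0.1241, 0.2128]
tool_rot: [-0.042, 0.999, -0.002, -0.0]
wrist_force: [0.4, 0.7, -0.8]
gripper_width: 0.005
```

apply_moves:
  commands:
    - {"linear": [0.5, -1, 0], "rotation": [0, 0, 0]}
    - {"linear": [0.5, -1, 0], "rotation": [0, 0, 0]}
    - {"linear": [0.5, -1, 0], "rotation": [0, 0, 0]}
    - {"linear": [0.5, -1, 0], "rotation": [0, 0, 0]}
    - {"linear": [0.5, -1, 0], "rotation": [0, 0, 0]}
    - {"linear": [0.5, -1, 0], "rotation": [0, 0, 0]}

```text
time: 1.9
eef_pos: [0.5278, -0.077, 0.2121]
tool_rot: [-0.04, 0.999, -0.002, -0.0]
wrist_force: [0.7, 0.3, -0.3]
gripper_width: 0.008
```

apply_moves:
  commands:
    - {"linear": [0, -0.12, 0], "rotation": [0, 0, 0]}
    - {"linear": [0, -0.12, -0.2], "rotation": [0, 0, 0]}
    - {"linear": [0, -0.12, -0.4], "rotation": [0, 0, 0]}
    - {"linear": [0, -0.12, -0.55], "rotation": [0, 0, 0]}
    - {"linear": [0, -0.12, -0.61], "rotation": [0, 0, 0]}
    - {"linear": [0, -0.12, -0.61], "rotation": [0, 0, 0]}
    - {"linear": [0, -0.12, -0.61], "rotation": [0, 0, 0]}

```text
time: 2.6
eef_pos: [0.5288, -0.1002, 0.0913]
tool_rot: [-0.041, 0.999, -0.002, 0.001]
wrist_force: [-0.2, 0.6, -0.1]
gripper_width: 0.008
```

Run:
```python
from h import *
print(sense())
p,d=grab_frame("side");cv2.imwrite("pics/s1.png",cv2.resize(cv2.convertScaleAbs(p[130:330,150:430],alpha=1.6),None,fx=2.5,fy=2.5)[:,:,::-1])
```

```text
{'time': 2.6, 'qpos': array([-0.2066039 ,  0.3704876 ,  1.82718443, -0.00402646,  0.94113405,
       -1.85660305]), 'qd': array([-0.01016644, -0.01483156, -0.01707451, -0.00117792, -0.00233413,
       -0.00365443]), 'joint_torque': array([ 1.09940849e-01, -3.88586962e+01, -1.84570652e+01, -4.72204643e-02,
        1.06529288e-01,  4.77122943e-03]), 'eef_pos': array([ 0.52883077, -0.10020627,  0.09125997]), 'tool_rot': array([-4.07732816e-02,  9.99166125e-01, -1.91925599e-03,  9.54290578e-04]), 'wrist_force': array([-0.16384963,  0.59127281, -0.1115489 ]), 'torque': array([-0.00916347,  0.01306562,  0.00028948]), 'gripper_width': 0.0076310769058823575}
```

View pics/s1.png

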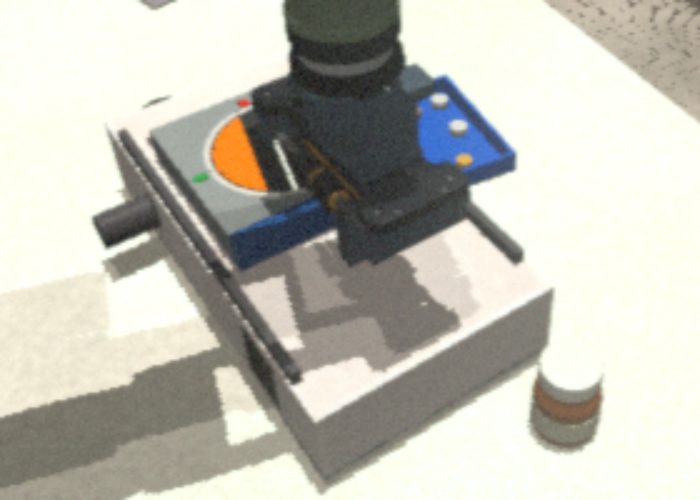

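The closed fingertips stand just behind the blue face, on its centre line at about (370,240) in the crop, and they are clear. I'll push now.

apply_moves:
  commands:
    - {"linear": [-0.005, 0.06, 0]}
    - {"linear": [-0.009, 0.1, 0]}
    - {"linear": [-0.012, 0.14, 0]}
    - {"linear": [-0.015, 0.17, 0]}
    - {"linear": [-0.018, 0.2, 0]}
    - {"linear": [-0.02, 0.22, 0]}
    - {"linear": [-0.022, 0.24, 0]}
    - {"linear": [-0.023, 0.26, 0]}
    - {"linear": [-0.025, 0.28, 0]}
    - {"linear": [-0.026, 0.3, 0]}

```text
$.commands[0]: bad value
```

apply_moves:
  commands:
    - {"linear": [-0.005, 0.06, 0], "rotation": [0, 0, 0]}
    - {"linear": [-0.009, 0.1, 0], "rotation": [0, 0, 0]}
    - {"linear": [-0.012, 0.14, 0], "rotation": [0, 0, 0]}
    - {"linear": [-0.015, 0.17, 0], "rotation": [0, 0, 0]}
    - {"linear": [-0.018, 0.2, 0], "rotation": [0, 0, 0]}
    - {"linear": [-0.02, 0.22, 0], "rotation": [0, 0, 0]}
    - {"linear": [-0.022, 0.24, 0], "rotation": [0, 0, 0]}
    - {"linear": [-0.023, 0.26, 0], "rotation": [0, 0, 0]}
    - {"linear": [-0.025, 0.28, 0], "rotation": [0, 0, 0]}
    - {"linear": [-0.026, 0.3, 0], "rotation": [0, 0, 0]}

```text
time: 3.65
eef_pos: [0.5242, -0.043, 0.092]
tool_rot: [-0.042, 0.999, -0.005, 0.002]
wrist_force: [-0.8, -10.6, 1.7]
gripper_width: 0.006
```

apply_moves:
  commands:
    - {"linear": [-0.001, 0.03, 0], "rotation": [0, 0, 0]}
    - {"linear": [-0.003, 0.04, 0], "rotation": [0, 0, 0]}
    - {"linear": [-0.004, 0.05, 0], "rotation": [0, 0, 0]}
    - {"linear": [-0.005, 0.06, 0], "rotation": [0, 0, 0]}

```text
time: 4.05
eef_pos: [0.5233, -0.0333, 0.0921]
tool_rot: [-0.043, 0.999, -0.007, 0.002]
wrist_force: [-0.9, -10.0, -0.4]
gripper_width: 0.0
```

apply_moves:
  commands:
    - {"linear": [-0.001, 0.03, 0], "rotation": [0, 0, 0]}
    - {"linear": [-0.003, 0.04, 0], "rotation": [0, 0, 0]}
    - {"linear": [-0.004, 0.05, 0], "rotation": [0, 0, 0]}
    - {"linear": [-0.005, 0.06, 0], "rotation": [0, 0, 0]}

```text
time: 4.45
eef_pos: [0.5228, -0.026, 0.0923]
tool_rot: [-0.045, 0.999, -0.012, 0.002]
wrist_force: [0.9, -22.4, -1.5]
gripper_width: 0.004
```

apply_moves:
  commands:
    - {"linear": [-0.001, 0.03, 0], "rotation": [0, 0, 0]}
    - {"linear": [-0.003, 0.04, 0], "rotation": [0, 0, 0]}
    - {"linear": [-0.004, 0.05, 0], "rotation": [0, 0, 0]}

```text
time: 4.75
eef_pos: [0.5229, -0.0261, 0.0925]
tool_rot: [-0.049, 0.999, -0.023, 0.002]
wrist_force: [2.0, -41.7, -3.7]
gripper_width: 0.007
```

apply_moves:
  commands:
    - {"linear": [0, 0, 0], "rotation": [0, 0, 0]}
    - {"linear": [0, 0, 0], "rotation": [0, 0, 0]}
    - {"linear": [0.01, -0.15, 0], "rotation": [0, 0, 0]}
    - {"linear": [0.01, -0.15, 0], "rotation": [0, 0, 0]}
    - {"linear": [0.01, -0.15, 0.3], "rotation": [0, 0, 0]}
    - {"linear": [0.01, -0.3, 0.6], "rotation": [0, 0, 0]}
    - {"linear": [0.01, -0.5, 0.6], "rotation": [0, 0, 0]}
    - {"linear": [0.01, -0.8, 0.6], "rotation": [0, 0, 0]}
    - {"linear": [0.01, -0.8, 0.6], "rotation": [0, 0, 0]}
  hand: 0

```text
time: 5.65
eef_pos: [0.5252, -0.1891, 0.2137]
tool_rot: [-0.047, 0.999, -0.024, 0.004]
wrist_force: [0.4, 0.3, -0.3]
gripper_width: 0.498
```

```bash
cat > m.py <<'E'
from h import *
import sys
s=sense();q=s["tool_rot"];print(s["time"],s["eef_pos"],q,s["gripper_width"],"yaw",2*np.degrees(np.arctan2(q[1],q[0]))-90)
p,d=grab_frame("top");W,o,b,u,v=hatch(p,d)
near=(np.hypot(W[:,0]-.515,W[:,1]-.07)<.075)
print("disc",cv2.minEnclosingCircle(W[o&near][:,:2].astype(np.float32)),W[b].mean(0),b.sum())
i=cv2.resize(cv2.convertScaleAbs(p[160:300,190:430],alpha=1.8),None,fx=3,fy=3,interpolation=cv2.INTER_CUBIC);cv2.imwrite(sys.argv[1],i[:,:,::-1])
E
python3 m.py pics/t1.png
```

```text
5.65 [ 0.52521381 -0.18911952  0.2136637 ] [-0.04723643  0.99859878 -0.02358736  0.00358092] 0.49755688788252306 yaw 95.41645428880895
disc ((0.5134817957878113, 0.06544140726327896), 0.05828124284744263) [ 0.5196255  -0.0133938   0.11145659] 251
```

View pics/t1.png

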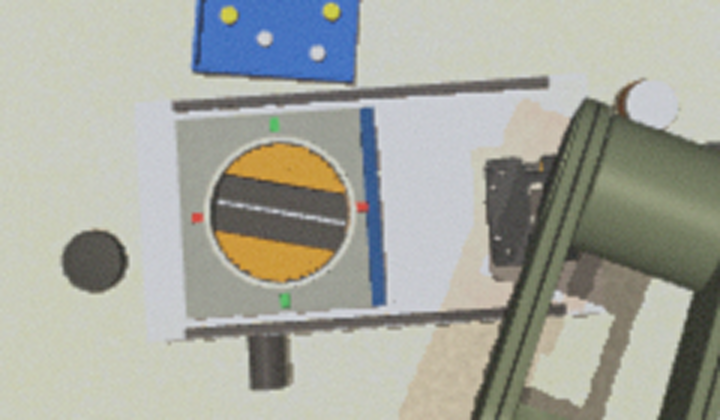

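The hatch is shut: the front gap is gone and the disc moved 36.5 mm to (0.5135, 0.0655). The slot line runs from (219,202) to (345,223), about 81° in world axes. Next I'll straddle the axis with the fingers half open along the slot, and correct the 2.7° tilt left from the push.

apply_moves:
  commands:
    - {"linear": [-0.03, 0.65, 0], "rotation": [0.045, 0.007, -0.24]}
    - {"linear": [-0.03, 0.65, 0], "rotation": [0.045, 0.007, -0.24]}
    - {"linear": [-0.03, 0.65, 0], "rotation": [0.045, 0.007, -0.24]}
    - {"linear": [-0.03, 0.65, 0], "rotation": [0.045, 0.007, -0.24]}
    - {"linear": [-0.03, 0.65, 0], "rotation": [0.045, 0.007, -0.24]}
  hand: -0.3

```text
time: 6.2
eef_pos: [0.5185, -0.0582, 0.2124]
tool_rot: [0.077, 0.997, -0.0, -0.003]
wrist_force: [0.9, -0.5, -0.6]
gripper_width: 0.648
```

apply_moves:
  commands:
    - {"linear": [-0.03, 0.62, 0], "rotation": [0, 0, 0]}
    - {"linear": [-0.03, 0.62, 0], "rotation": [0, 0, 0]}
    - {"linear": [-0.03, 0.62, 0], "rotation": [0, 0, 0]}
    - {"linear": [-0.03, 0.62, 0], "rotation": [0, 0, 0]}
    - {"linear": [-0.03, 0.62, 0], "rotation": [0, 0, 0]}

```text
time: 6.7
eef_pos: [0.5126, 0.0653, 0.2122]
tool_rot: [0.077, 0.997, -0.0, -0.003]
wrist_force: [1.3, 0.2, -0.1]
gripper_width: 0.647
```

Run:
```python
from h import *
s=sense();q=s["tool_rot"];print(s["eef_pos"],q,s["gripper_width"],"yaw",2*np.degrees(np.arctan2(q[1],q[0]))-90)
p,d=grab_frame("wrist");cv2.imwrite("pics/w1.png",cv2.convertScaleAbs(p,alpha=1.6)[:,:,::-1])
T=get_calibration("wrist");print(T)
```

```text
[0.5125632  0.06534228 0.21217226] [ 7.71503326e-02  9.97013618e-01 -4.27406284e-04 -3.38956411e-03] 0.6473156315908098 yaw 81.15037748081718
{'mtx': array([[295.93721849,   0.        , 321.84583304],
       [  0.        , 295.93721849, 203.88848622],
       [  0.        ,   0.        ,   1.        ]]), 'tool_from_camera': array([[ 2.27332205e-04, -9.71596160e-01, -2.36644987e-01,
         6.63967863e-02],
       [ 9.99999812e-01,  3.55504549e-04, -4.98952857e-04,
         9.16297591e-04],
       [ 5.68909049e-04, -2.36644829e-01,  9.71596059e-01,
        -1.69611220e-01],
       [ 0.00000000e+00,  0.00000000e+00,  0.00000000e+00,
         1.00000000e+00]])}
```

View pics/w1.png

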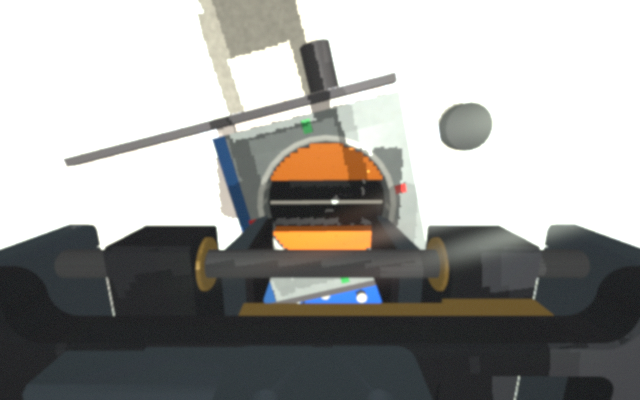

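The wrist view shows the slot lying along the jaws, with its white line at row 202 between the fingers at columns 262 and 378. The offset is only about 1.8 mm, so I'll lower in.

apply_moves:
  commands:
    - {"linear": [0.007, 0, -0.2], "rotation": [0, 0, 0]}
    - {"linear": [0.007, 0, -0.35], "rotation": [0, 0, 0]}
    - {"linear": [0.007, 0, -0.44], "rotation": [0, 0, 0]}
    - {"linear": [0.007, 0, -0.5], "rotation": [0, 0, 0]}
    - {"linear": [0.007, 0, -0.54], "rotation": [0, 0, 0]}
    - {"linear": [0.007, 0, -0.56], "rotation": [0, 0, 0]}
    - {"linear": [0.007, 0, -0.56], "rotation": [0, 0, 0]}

```text
time: 7.45
eef_pos: [0.5143, 0.0645, 0.1004]
tool_rot: [0.078, 0.997, -0.0, -0.003]
wrist_force: [-0.3, -0.2, -0.4]
gripper_width: 0.65
```

apply_moves:
  commands:
    - {"linear": [0, 0.003, 0], "rotation": [0, 0, -0.08]}
    - {"linear": [0, 0.003, 0], "rotation": [0, 0, -0.16]}
    - {"linear": [0, 0.003, 0], "rotation": [0, 0, -0.24]}
    - {"linear": [0, 0.003, 0], "rotation": [0, 0, -0.32]}
    - {"linear": [0, 0.003, 0], "rotation": [0, 0, -0.4]}
    - {"linear": [0, 0.003, 0], "rotation": [0, 0, -0.48]}
    - {"linear": [0, 0.003, 0], "rotation": [0, 0, -0.56]}
    - {"linear": [0, 0.003, 0], "rotation": [0, 0, -0.64]}
    - {"linear": [0, 0.003, 0], "rotation": [0, 0, -0.72]}
    - {"linear": [0, 0.003, 0], "rotation": [0, 0, -0.8]}

```text
time: 8.45
eef_pos: [0.5124, 0.0662, 0.1013]
tool_rot: [0.478, 0.878, 0.001, -0.005]
wrist_force: [-6.5, 4.2, 3.8]
gripper_width: 0.651
```

```bash
cat > st.py <<'E'
from h import *
s=sense();q=s["tool_rot"];print(s["time"],s["eef_pos"],q,"yaw",2*np.degrees(np.arctan2(q[1],q[0]))-90,s["wrist_force"],s["torque"],s["qpos"][5],s["gripper_width"])
E
python3 st.py
```

```text
8.45 [0.51239468 0.06619345 0.10127004] [ 0.47824681  0.87821064  0.00098344 -0.00500941] yaw 32.8572646550563 [-6.52444013  4.23348496  3.83203258] [0.68510873 0.94810553 0.17185925] -0.4771235498715709 0.6509423214433756
```

apply_moves:
  commands:
    - {"linear": [0.005, 0, 0], "rotation": [0, 0, -0.08]}
    - {"linear": [0.005, 0, 0], "rotation": [0, 0, -0.16]}
    - {"linear": [0.005, 0, 0], "rotation": [0, 0, -0.24]}
    - {"linear": [0.005, 0, 0], "rotation": [0, 0, -0.32]}
    - {"linear": [0.005, 0, 0], "rotation": [0, 0, -0.4]}
    - {"linear": [0.005, 0, 0], "rotation": [0, 0, -0.48]}
    - {"linear": [0.005, 0, 0], "rotation": [0, 0, -0.54]}
    - {"linear": [0.005, 0, 0], "rotation": [0, 0, -0.6]}

```text
time: 9.25
eef_pos: [0.5114, 0.0683, 0.1017]
tool_rot: [0.727, 0.686, 0.002, -0.007]
wrist_force: [-4.4, 8.4, -0.1]
gripper_width: 0.651
```

```bash
python3 st.py
```

```text
9.25 [0.5114068  0.06833386 0.10170033] [ 0.72736973  0.68620331  0.00247455 -0.00722199] yaw -3.3362205124833935 [-4.44191439  8.41113054 -0.10849195] [1.27309219 0.94196488 0.16639588] 0.1491082330265936 0.6506203680222167
```

apply_moves:
  commands:
    - {"linear": [0.005, -0.005, 0], "rotation": [0, 0, -0.06]}
    - {"linear": [0.005, -0.005, 0], "rotation": [0, 0, -0.1]}
    - {"linear": [0.005, -0.005, 0], "rotation": [0, 0, -0.14]}
    - {"linear": [0.005, -0.005, 0], "rotation": [0, 0, -0.14]}

```text
time: 9.65
eef_pos: [0.5115, 0.0688, 0.102]
tool_rot: [0.771, 0.637, 0.002, -0.007]
wrist_force: [-0.8, 7.9, -2.8]
gripper_width: 0.65
```

```bash
python3 st.py; python3 m.py pics/t2.png
```

```text
9.65 [0.51153273 0.06876687 0.10200925] [ 0.77064835  0.63721696  0.00228663 -0.00710161] yaw -10.828148640399291 [-0.82705163  7.86041383 -2.75979665] [1.63251668 0.61999611 4.61033642] 0.28084089508707666 0.6499471263106026
9.65 [0.51153273 0.06876687 0.10200925] [ 0.77064835  0.63721696  0.00228663 -0.00710161] 0.6499471263106026 yaw -10.828148640399291
disc ((0.5167133212089539, 0.011704716831445694), 0.01422104611992836) [ 0.52709793 -0.01325978  0.11141345] 186
```

The torque jumped to 4.6 N m, so the lock is at its stop. I'll hold briefly, unwind into the slack and rise out.

apply_moves:
  commands:
    - {"linear": [0, 0, 0], "rotation": [0, 0, 0]}
    - {"linear": [0, 0, 0], "rotation": [0, 0, 0]}
    - {"linear": [0, -0.005, 0], "rotation": [0, 0, 0.08]}
    - {"linear": [0, -0.015, 0], "rotation": [0, 0, 0.17]}
    - {"linear": [0, -0.015, 0], "rotation": [0, 0, 0.19]}
    - {"linear": [0, -0.015, 0.1], "rotation": [0, 0, 0.19]}
    - {"linear": [0, -0.015, 0.3], "rotation": [0, 0, 0.19]}
    - {"linear": [0, -0.015, 0.6], "rotation": [0, 0, 0.19]}
    - {"linear": [0, -0.015, 0.8], "rotation": [0, 0, 0.19]}
    - {"linear": [0, -0.015, 0.8], "rotation": [0, 0, 0.19]}

```text
time: 10.7
eef_pos: [0.5156, 0.0662, 0.2702]
tool_rot: [0.705, 0.709, 0.008, -0.002]
wrist_force: [-0.2, 0.5, -0.3]
gripper_width: 0.647
```

apply_moves:
  commands:
    - {"linear": [0, -0.9, 0], "rotation": [0, 0, 0]}
    - {"linear": [0, -0.9, 0], "rotation": [0, 0, 0]}
    - {"linear": [0, -0.9, 0], "rotation": [0, 0, 0]}
    - {"linear": [0, -0.9, 0], "rotation": [0, 0, 0]}
    - {"linear": [0, -0.9, 0], "rotation": [0, 0, 0]}
    - {"linear": [0, -0.9, 0], "rotation": [0, 0, 0]}

```text
time: 11.3
eef_pos: [0.5154, -0.1141, 0.2699]
tool_rot: [0.707, 0.707, 0.009, -0.003]
wrist_force: [-0.5, -0.2, 0.1]
gripper_width: 0.652
```

apply_moves:
  commands:
    - {"linear": [-0.3, -0.5, 0.1], "rotation": [0, 0, 0]}
    - {"linear": [-0.3, -0.5, 0.1], "rotation": [0, 0, 0]}
    - {"linear": [-0.3, -0.5, 0.1], "rotation": [0, 0, 0]}
    - {"linear": [-0.3, -0.5, 0.1], "rotation": [0, 0, 0]}

```text
time: 11.7
eef_pos: [0.4549, -0.2146, 0.2905]
tool_rot: [0.708, 0.706, 0.009, -0.002]
wrist_force: [0.4, 0.4, 0.4]
gripper_width: 0.652
```

```bash
python3 st.py; python3 m.py pics/t3.png
```

```text
11.7 [ 0.45488171 -0.21462991  0.29049064] [ 0.70835224  0.70579397  0.00930539 -0.00232055] yaw -0.20730275892159966 [0.35077999 0.3850171  0.35978775] [-0.08085553  0.03763279 -0.02821479] -0.47632122528984383 0.6524586995343261
11.7 [ 0.45488171 -0.21462991  0.29049064] [ 0.70835224  0.70579397  0.00930539 -0.00232055] 0.6524586995343261 yaw -0.20730275892159966
disc ((0.5122899413108826, 0.06559333205223083), 0.058653004467487335) [ 0.51956102 -0.01367789  0.11181875] 244
```

View pics/t3.png

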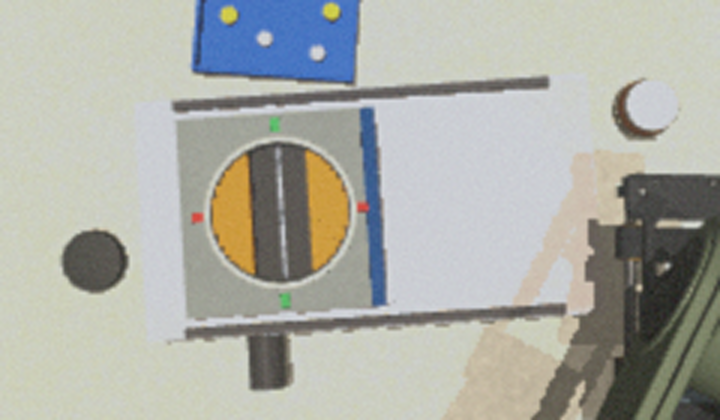

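The slot line, from (278,148) to (287,276), points at the green marks. The hatch is shut, the tray, cap and jar are unmoved, and the arm is clear.

```bash
python3 -c "
from bench import *
print(finish_job())"
```

```text
the job is handed in; nothing more can be done
None
```

The hatch is shut and locked, and I handed the job in at about 11.8 s of the 43 s allowed. The hand-in gives no verdict.

- **Hatch:** I pushed it with closed fingertips until it met its end stop at about 42 N. It moved 36.5 mm, and the gap at its front end is gone.
- **Lock:** I set the fingertips, half open, in the slot on both sides of the axis and turned clockwise until the torque jumped to 4.6 N m at the stop. I then eased back and lifted out.
- **Last checks:** the final top picture shows the slot within about 1° of the green marks. The hatch is where it was after the push, to within about 1 mm. The tray, cap and jar look unmoved by eye; I did not measure their final positions. The arm was clear, with near-zero wrist force. No check failed or disagreed.

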